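Put the washed condiment things back in their places on the sink shelf

ROBOT

A 6-joint arm with a two-finger parallel gripper is mounted at the origin on the work surface. World frame = base frame: x ahead of the robot, y to its left, z up, the work surface at z = 0. Lengths are in m, angles in rad, forces in N, time in s.
With the tool pointing down it reaches from about 0.375 to 0.9 m from the base axis. Payload 3.1 kg.
Tool frame: the origin (TCP) lies midway between the tips of the shut fingers; the grasp point (between the pads) lies 19 mm behind it (manip.hold_point_z is the distance from the TCP to the grasp point, in m); z points along the fingers, y is the direction in which the jaws open and shut (so a half turn about z gives the same grasp; the last joint's range is limited). The gripper opens to 85 mm and grips with 20 to 120 N. Pads are 22 mm wide; open, the fingers measure 114 mm over their backs; the gripper's body (76 mm by 85 mm) begins 54 mm behind the grasp point. The pads swing forward as they close: fully open they stand 13 mm farther back than shut.
Start: joints at [-1.337, 0.527, 1.433, -0, 1.181, -0.178], TCP at [0.25, -0.573, 0.231] pointing down, gripper open.
Joint ranges: [-3.08, 3.08], [-0.75, 2.2], [0.22, 2.44], [-1.43, 4.57], [0, 2.65], [-2.85, 2.85]. Speed limits (rad/s): [2.79, 2.79, 3.14, 3.14, 3.14, 3.14].

INTERFACE

Orientations are given as a unit quaternion [x, y, z, w].
In Python, from station import manip gives the robot as it stands.
- The arm moves only by the tool drive_tool, never from a script. Its argument "motion" is one flat list of numbers, 7 for each row, row after row: the shift along the tool's x, y, z in mm, then the turn, a rotation vector about the tool's x, y, z in degrees, then the finger opening in mm, from 0 to 85.4. A call has 1 to 8 rows; each row is the pose to reach, as a shift and turn from the pose measured when the call began, along the tool's axes at that moment; what a row does not reach only later rows make up. A row lasts 1/8 s, in which the tool goes at most 62.5 mm and 10.7 degrees, less where a joint would pass 70% of its speed; a pose out of reach is approached as far as the arm can. A call with a gripper value outside its range is refused whole. The fingers move at their own pace and stop on an object; "force" is the grip in N (left out, the last holds). Time passes only in rows, so rows that repeat a pose let the fingers close. It gives the time, the measured TCP pose, the force and the opening at its end, in the units of the state.
- manip.sense(): the state, without advancing time (a new reading comes with each control period).
- manip.snapshot(name): name is "scene" or "top" or "wrist"; returns a dict with "color" (480x640x3 uint8, red, green, blue), "fx", "fy", "cx", "cy" (pixels), "view" (4x4, takes a point from world to camera coordinates). Camera axes: x right, y up, looking along -z (the intrinsics and any distortion apply to the point x, -y, -z); pixel columns grow to the right and rows downward; lengths in m; the calibration is good to about 2 mm. A picture is of the moment at which its call begins. There is no depth.
- manip.sign_off(): hands the job in, once; it reports no verdict.
The state is a dict: "t": time; "q": joint angles; "qd": joint speeds; "tau": joint torques, N m; "tcp_pos": TCP position; "tool_rot": TCP orientation; "force": force on the tool from outside, world axes, zero at the start; "ft_torque": the same for the moment, N m; "finger_gap": opening from 0.0 (shut) to 1.0 (fully open).
Only numpy, scipy, OpenCV 4.12 (cv2) and the standard library are available. Lean on these libraries where they do the work, as an engineer would, in place of code of your own. Each camera call takes 0.05 s, during which the arm holds its last target.

TASK

Put the washed things back on the steel shelf over the sink: stand the steel dabba midway between the amber oil cruet and the green vinegar cruet, in line with them, with the little blue tin on the middle of its lid. Stand the orange jar straight in front of the amber cruet (on the robot's side) with about a finger's width (15 mm) between them, and lay the red-headed brush lengthwise along the shelf just behind the dabba, centred on it, leaving about the same gap. Do not shift the cruets, the pepper pot, the upturned tumbler or the white bowl.

Things in the scene. Friction and masses are not known exactly. Their poses are not given: they have to be found in the camera images.
- shelf: Fixed level stainless shelf, 260 mm deep (x), 460 mm wide (y). Origin: middle of its upper face, 120 mm above the worktop; x points to the back (away from the robot), y to the robot's left. No raised edges; only the flat jaw (5 mm thick, 50 mm wide, 30 mm in) of a white caddy grips the front edge within 50 mm of its middle; utensils in it, in front of the edge, stand up to 65 mm above the shelf.
- cruet_oil: Amber glass oil cruet with clear ball stopper, on the shelf: round, 54 mm in diameter up to 60 mm, then a 26 mm neck, 130 mm high. Loose; a reference, not to be moved. Origin: middle of its underside; axes parallel to the shelf's. At the left or the right of the shelf, the other cruet 250 to 270 mm away along the shelf.
- cruet_vinegar: Green glass vinegar cruet, same shape and size as the amber one, at the other end of the shelf. Loose; a reference, not to be moved. Origin: middle of its underside; its axes are parallel to the shelf's.
- dabba_mid (a point): Steel dabba: round lidded tin, 66 mm in diameter, 50 mm high, flat lid pressed tight (does not come off), about 0.2 kg. Starts upright on the drying mat (upper face 6 mm above the worktop). The point is its centre, half-way up; z is its own upright axis.
- jar_mid (a point): Orange plastic screw-top jar, round, 56 mm in diameter, 64 mm high, about 0.11 kg, upright on the drying mat. The point is its centre, half-way up; z is its upright axis.
- tin_mid (a point): Little blue tin with a white band, round, 46 mm in diameter, 36 mm high, about 0.07 kg, upright on the drying mat. The point is its centre, half-way up; z is its upright axis.
- brush_mid (a point): Pastry brush lying flat on the drying mat (upper face 6 mm above the worktop): 165 mm long, 14 mm thick, wooden handle 16 mm wide, rigid red head 32 mm wide, 50 mm long; about 0.045 kg. The point is on the handle at the balance point, half-way up (7 mm): the handle reaches 85 mm from it along -x, the head 80 mm along +x (beginning 30 mm from it). x is its long axis, z up.
- pepper: Bystander: small dark wooden pepper pot with a steel cap, 38 mm in diameter, 63 mm high, loose, near the back of the shelf at its right-hand end (low y). Origin: middle of its underside. Leave it alone.
- tumbler: Bystander: upturned yellow plastic tumbler, 60 mm across its foot on the mat and 46 mm at the top, 58 mm high, loose on the drying mat. Origin: middle of its underside. Leave it alone.
- bowl: Bystander: small white bowl, 72 mm across, 32 mm high, loose on the drying mat. Origin: middle of its underside. Leave it alone.

How it is judged:
At the end, for the whole second after the job is handed in: On the shelf, at rest: dabba within 13 mm of midway and 15 mm of the cruets' line; tin on its lid within 10 mm; jar before the amber cruet within 15 mm sideways, gap 2 to 30 mm; brush behind the dabba, 44 to 86 mm from its axis, within 0.2 rad and 20 mm sideways; bystanders within 15 mm (horizontal distance between dabba_mid and cruet_oil between 0.112 and 0.148 m and horizontal distance between dabba_mid and cruet_vinegar between 0.112 and 0.148 m and x of dabba_mid in the frame of cruet_oil between -0.016 and 0.016 m and x of dabba_mid in the frame of cruet_vinegar between -0.016 and 0.016 m and z of dabba_mid in the frame of shelf between 0.021 and 0.029 m and angle between each of dabba_mid, tin_mid, jar_mid's own z axis and vertical below 0.1 rad and horizontal distance between tin_mid and dabba_mid below 0.01 m and z of tin_mid in the frame of dabba_mid between 0.039 and 0.047 m and y of jar_mid in the frame of cruet_oil between -0.015 and 0.015 m and x of jar_mid in the frame of cruet_oil between -0.087 and -0.057 m and z of jar_mid in the frame of shelf between 0.028 and 0.036 m and x of brush_mid in the frame of cruet_oil above 0.04 m and horizontal distance between brush_mid and dabba_mid between 0.044 and 0.086 m and (y of brush_mid in the frame of cruet_oil between 0.105 and 0.155 m or y of brush_mid in the frame of cruet_oil between -0.155 and -0.105 m) and z of brush_mid in the frame of shelf between 0.002 and 0.013 m and angle between the x axis of brush_mid and the y axis of shelf, either way round below 0.2 rad and angle between brush_mid's own z axis and vertical below 0.15 rad and linear speed of each of dabba, tin, jar, brush below 0.01 m/s); the robot touches nothing.
It fails at once if the amber oil cruet is shifted more than 15 mm or tipped over (distance of cruet_oil from where it was at the start of the episode above 0.015 m or angle between cruet_oil's own z axis and vertical above 0.5 rad).
It fails at once if the green vinegar cruet is shifted more than 15 mm or tipped over (distance of cruet_vinegar from where it was at the start of the episode above 0.015 m or angle between cruet_vinegar's own z axis and vertical above 0.5 rad).
It fails at once if the pepper pot is shifted more than 15 mm or tipped over (distance of pepper from where it was at the start of the episode above 0.015 m or angle between pepper's own z axis and vertical above 0.5 rad).
It fails at once if the upturned tumbler is shifted more than 15 mm or tipped over (distance of tumbler from where it was at the start of the episode above 0.015 m or angle between tumbler's own z axis and vertical above 0.5 rad).
It fails at once if the white bowl is shifted more than 15 mm or tipped over (distance of bowl from where it was at the start of the episode above 0.015 m or angle between bowl's own z axis and vertical above 0.5 rad).
It also fails if it takes over 125 s, if anything falls off the work surface, if the arm or the gripper's body presses on something with over 40 N, if the wrist force passes 120 N, or if a joint passes its speed limit or range.

## Working session

There is one attempt and no reset: what is moved stays moved. The work goes in short steps, Python scripts to look and compute and a tool call to move; the robot and the scene stay as the last step left them, time stands still between calls to the robot, and variables do not carry over. Pictures are saved under pics/ and viewed, and the job is handed in when it is done.

Besides the shell and the picture viewer there is one more tool, called after "Request:" by a JSON object that holds its "api" and its "payload", one argument or row to a line. drive_tool: Moves the arm, as the interface text tells. Its arguments: {"type":"object","properties":{"motion":{"type":"array","items":{"type":"number"}},"force":{"type":"number"}},"required":["motion"]}

```bash
ls; mkdir -p pics
python3 - <<'E'
from station import manip
import cv2
s=manip.sense();print(s)
print(manip.hold_point_z)
for n in ["scene","top","wrist"]:
    d=manip.snapshot(n);cv2.imwrite(f"pics/{n}0.png",d["color"][:,:,::-1]);print(n,d["fx"],d["fy"],d["cx"],d["cy"],d["view"], [k for k in d])
E
```

```text
pics
{'t': 0.0, 'q': array([-1.33750579e+00,  5.28453823e-01,  1.43395032e+00, -1.82264547e-05,
        1.18138337e+00, -1.78496794e-01]), 'qd': array([ 2.62744605e-03,  4.99441997e-04, -1.31671125e-03, -8.41783598e-05,
       -8.93631712e-04,  1.10434950e-03]), 'tau': array([ 2.31044596e-04, -4.42346334e+01, -1.78022754e+01, -2.50425919e-04,
        8.55421677e-03, -1.08129927e-05]), 'tcp_pos': array([ 0.2500058 , -0.57201441,  0.23032593]), 'tool_rot': array([ 9.78877374e-01,  2.04445304e-01, -3.84863371e-05, -1.09678640e-03]), 'force': array([ 0.24385896, -0.28470674, -0.03210007]), 'ft_torque': array([-0.03637546, -0.00319347, -0.00884378]), 'finger_gap': 1.0035645452161177}
0.0187
scene 435.67107270720885 435.67107270720885 320.56077598077655 240.02863808215443 [[-0.46885976  0.8832425  -0.00729479  0.2644621 ]
 [-0.73582859 -0.38601154  0.55637341  0.30657166]
 [ 0.48859677  0.26622883  0.83090036 -1.2806642 ]
 [ 0.          0.          0.          1.        ]] ['color', 'fx', 'fy', 'cx', 'cy', 'view']
top 559.3776629316358 559.3776629316358 319.0586817865621 245.71831624206754 [[ 0.0196494  -0.99960101 -0.02029111 -0.02178086]
 [ 0.99731434  0.01816419  0.07095184 -0.51719557]
 [-0.07055496 -0.02163078  0.99727334 -1.45473711]
 [ 0.          0.          0.          1.        ]] ['color', 'fx', 'fy', 'cx', 'cy', 'view']
wrist 348.05579090343383 348.05579090343383 314.6050936829368 237.05411822755337 [[ 4.01102189e-01 -9.16033293e-01 -1.98795933e-04 -6.24923454e-01]
 [ 8.80647883e-01  3.85667747e-01 -2.75172119e-01  3.61983210e-02]
 [ 2.52143491e-01  1.10197070e-01  9.61394958e-01 -3.78246979e-01]
 [ 0.00000000e+00  0.00000000e+00  0.00000000e+00  1.00000000e+00]] ['color', 'fx', 'fy', 'cx', 'cy', 'view']
```

View pics/scene0.png

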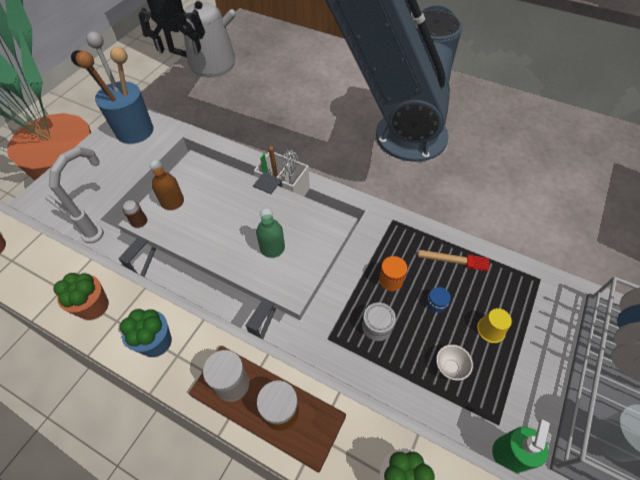

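View pics/top0.png

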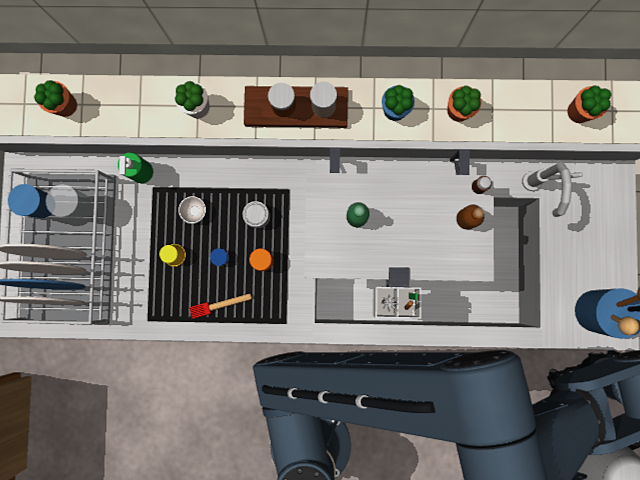

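View pics/wrist0.png

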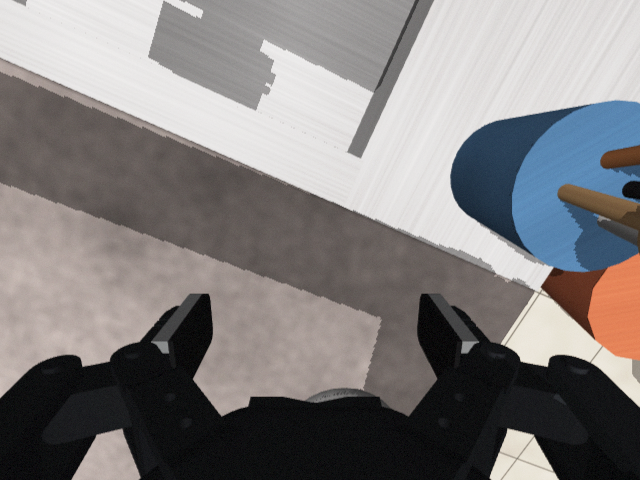

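```bash
cat > h.py <<'E'
import numpy as np, cv2
from station import manip
from scipy.spatial.transform import Rotation as R
def cam(d):
    V=np.array(d["view"]); return V[:3,:3],-V[:3,:3].T@V[:3,3]
def plane(d,u,v,z):
    Rm,c=cam(d); r=Rm.T@np.array([(u-d["cx"])/d["fx"],-(v-d["cy"])/d["fy"],-1.])
    return c+r*(z-c[2])/r[2]
def proj(d,p):
    V=np.array(d["view"]); q=V[:3,:3]@np.asarray(p)+V[:3,3]
    return d["cx"]+d["fx"]*q[0]/-q[2], d["cy"]-d["fy"]*q[1]/-q[2]
def mask(img,h0,h1,s=110,v=40,box=None):
    hsv=cv2.cvtColor(img,cv2.COLOR_RGB2HSV)
    m=cv2.inRange(hsv,(h0,s,v),(h1,255,255))
    if box:
        b=np.zeros_like(m);b[box[1]:box[3],box[0]:box[2]]=1;m=m*b
    return m
def blobs(m,amin=40):
    n,l,st,c=cv2.connectedComponentsWithStats(m)
    return [(c[i],st[i]) for i in range(1,n) if st[i][4]>=amin]
def save(d,name,box=None,k=1):
    im=d["color"][:,:,::-1]
    if box: im=im[box[1]:box[3],box[0]:box[2]]
    cv2.imwrite("pics/"+name,cv2.resize(im,None,fx=k,fy=k,interpolation=cv2.INTER_NEAREST))
E
python3 - <<'E'
from h import *
t=manip.snapshot("top");s=manip.snapshot("scene")
save(t,"topc1.png",(290,150,590,350),2.6);save(t,"topc2.png",(140,180,300,330),4)
save(s,"sc1.png",(90,120,370,330),2.8);save(s,"sc2.png",(330,210,550,430),2.6)
print(cam(t)[1],cam(s)[1])
for n,h0,h1,z in [("blue",100,130,.024),("orange",8,16,.038),("yellow",22,35,.035),("red",0,5,.013),("amber",8,16,.15),("green",60,85,.15)]:
  for d,nm in [(t,"top"),(s,"scene")]:
    for c,st in blobs(mask(d["color"],h0,h1,130,60)):
      print(n,nm,c.round(1),st,plane(d,*c,z).round(4))
E
```

```text
[ 0.41359563 -0.04384483  1.48702455] [0.97530822 0.22570576 0.89546522]
blue top [394.1 109.7] [382  94  32  24 171] [ 0.8836 -0.2048  0.024 ]
blue top [ 23.8 199.8] [  8 184  32  32 790] [0.6256 0.7778 0.024 ]
blue top [218.3 256.6] [210 248  18  18 243] [0.4837 0.2522 0.024 ]
blue top [ 33.2 280.9] [  0 279  73   6 160] [0.4102 0.7402 0.024 ]
blue top [608.5 310.5] [ 575  289   65   49 1604] [ 0.3635 -0.7606  0.024 ]
blue scene [439.5 296.5] [429 287  22  20 324] [0.4733 0.2497 0.024 ]
orange top [ 59.2 101. ] [ 39  81  31  32 230] [0.891  0.6897 0.038 ]
orange top [274.7 111.4] [ 244   87  103   39 1513] [0.8703 0.1119 0.038 ]
orange top [302.   91.2] [292  87  20  12 160] [0.9258 0.041  0.038 ]
orange top [341.7  91.7] [335  87  13  11  94] [ 0.926  -0.0644  0.038 ]
orange top [580.8 107.8] [568  86  39  34 363] [ 0.8907 -0.6908  0.038 ]
orange top [458.4 109.1] [448  88  32  32 214] [ 0.883  -0.3717  0.038 ]
orange top [470.  215.8] [458 205  26  21 347] [ 0.6009 -0.4023  0.038 ]
orange top [260.5 259.4] [249 248  24  23 423] [0.4777 0.1391 0.038 ]
orange top [629.4 299.7] [617
[... 2712 characters left out ...]
[127 208  17  18 111] [ 0.6704 -0.3864  0.15  ]
amber scene [  1.5 243.8] [  0 236   5  16  52] [ 0.8506 -0.5909  0.15  ]
amber scene [392.6 272.8] [379 256  29  36 781] [0.5396 0.148  0.15  ]
amber scene [ 90.3 303.5] [ 58 277  50  42 771] [ 0.8656 -0.3298  0.15  ]
amber scene [280.9 418.7] [ 190  358  155  113 5451] [0.8738 0.0931 0.15  ]
green top [133.1 164.3] [122 153  20  24 262] [0.6989 0.4425 0.15  ]
green top [353.8 214.7] [347 203  19  20 144] [ 0.5845 -0.097   0.15  ]
green top [413.7 296.3] [410 294   8   6  42] [ 0.392  -0.2418  0.15  ]
green scene [263.6 163.8] [261 154   7  19  64] [ 0.4093 -0.2314  0.15  ]
green scene [524.  451.3] [504 427  44  46 983] [0.7385 0.4507 0.15  ]
```

View pics/topc1.png

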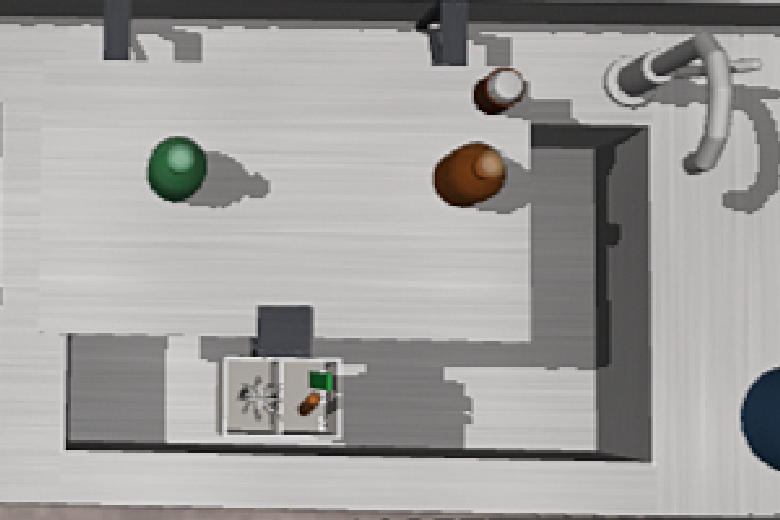

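View pics/topc2.png

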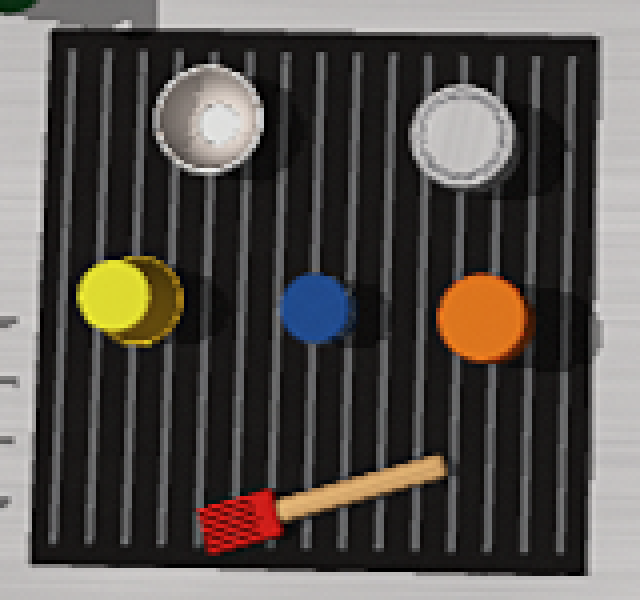

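View pics/sc1.png

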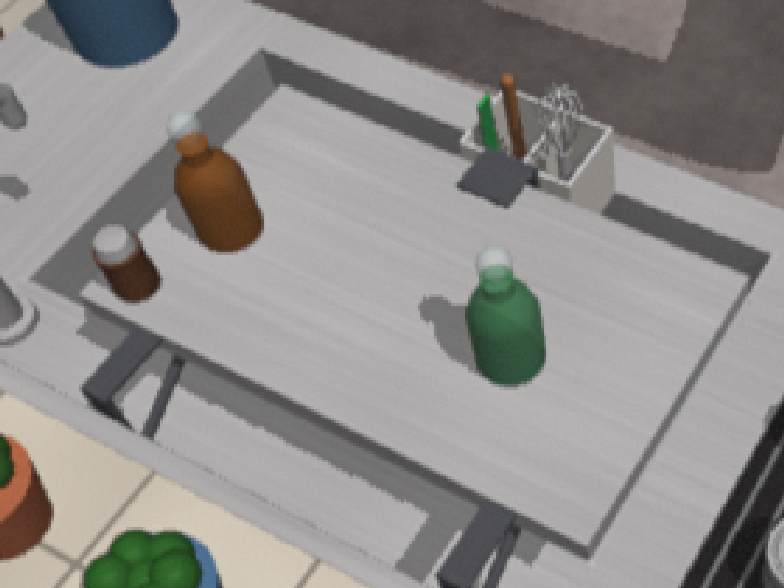

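View pics/sc2.png

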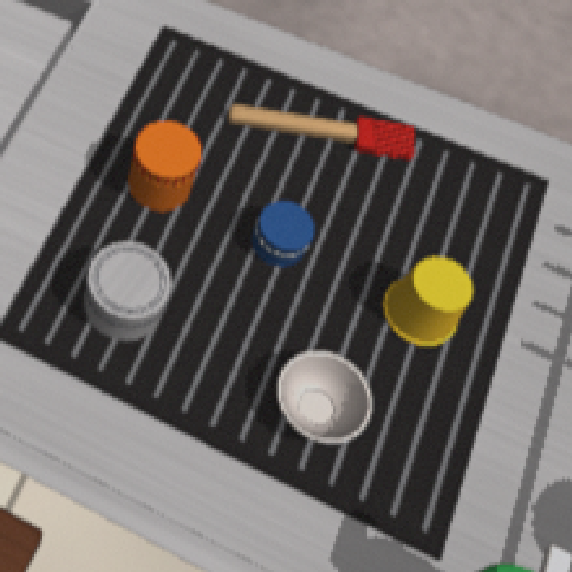

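```bash
cat >> h.py <<'E'
def to(pos,yawdeg,s=None):
    s=s or manip.sense(); Rc=R.from_quat(s["tool_rot"])
    Rt=R.from_euler("z",yawdeg,degrees=True)*R.from_euler("x",180,degrees=True)
    d=Rc.inv().apply(np.array(pos)-s["tcp_pos"])*1000
    rv=(Rc.inv()*Rt).as_rotvec(degrees=True)
    yaw=np.degrees(np.arctan2(Rc.as_matrix()[1,0],Rc.as_matrix()[0,0]))
    print("tcp",s["tcp_pos"].round(4),"yaw",yaw.round(2),"t",s["t"],"F",np.round(s["force"],1),"gap",round(s["finger_gap"]*85.4,1))
    print("shift",d.round(1),"rot",rv.round(2), "rows>=",np.ceil(max(np.linalg.norm(d)/62.5,np.linalg.norm(rv)/10.7)))
def tri(a,ua,b,ub):
    A=[];B=[]
    for d,u in((a,ua),(b,ub)):
        Rm,c=cam(d); r=Rm.T@np.array([(u[0]-d["cx"])/d["fx"],-(u[1]-d["cy"])/d["fy"],-1.]); r/=np.linalg.norm(r)
        P=np.eye(3)-np.outer(r,r);A.append(P);B.append(P@c)
    p=np.linalg.lstsq(np.vstack(A),np.hstack(B),rcond=None)[0]
    return p,np.linalg.norm(np.hstack(B)-np.vstack(A)@p)
E
python3 - <<'E'
from h import *
t=manip.snapshot("top");s=manip.snapshot("scene")
for n,a,b in [("green",(359.2,210.8),(266.4,213.6)),("amber",(478.1,212.3),(155.7,165))]: print(n,tri(t,a,s,b))
for n,u,z in [("dabba",(255.7,213.7),.056),("tin",(218.5,257),.042),("jar",(260.5,259.2),.07),("tumb",(168.5,254),.064),("bowl",(192.2,209.5),.038),("bh",(250.7,296.5),.02),("bt",(191.2,313),.02)]:
  print(n,plane(t,*u,z).round(4))
for n,u,z in [("shelf fl",(290+42/2.6,150+333/2.6),.12),("fr",(290+530/2.6,150+341/2.6),.12),("br",(290+450/2.6,150+25/2.6),.12)]: print(n,plane(t,*u,z).round(4))
to((.43,.23,.42),90)
E
```

```text
green (array([ 0.58227669, -0.10520283,  0.2363407 ]), np.float64(0.0003920141285891133))
amber (array([ 0.58330648, -0.37059781,  0.24023403]), np.float64(0.00060790731043721))
dabba [0.5947 0.1524 0.056 ]
tin [0.4817 0.248  0.042 ]
jar [0.4768 0.135  0.07  ]
tumb [0.486  0.3724 0.064 ]
bowl [0.6052 0.3221 0.038 ]
bh [0.3808 0.1644 0.02  ]
bt [0.3346 0.3194 0.02  ]
shelf fl [0.4305 0.0158 0.12  ]
fr [ 0.4319 -0.4396  0.12  ]
br [ 0.7295 -0.365   0.12  ]
tcp [ 0.2501 -0.5726  0.2311] yaw 23.59 t 0.35 F [0.7 0.2 1. ] gap 85.3
shift [ 486.1 -663.6 -188.6] rot [-2.000e-02 -2.000e-02 -6.641e+01] rows>= 14.0
```

Request:
{"api": "drive_tool", "payload": {
  "motion": [0, 0, -60, 0, 0, 0, 85, 0, 0, -100, 0, 0, 0, 85, 25, -35, -130, 0, 0, -5, 85, 60, -80, -170, 0, 0, -12, 85, 100, -135, -188, 0, 0, -20, 85, 138, -188, -188, 0, 0, -28, 85, 175, -238, -188, 0, 0, -36, 85, 210, -288, -188, 0, 0, -44, 85]
}}

```text
t: 1.35
tcp_pos: [0.3244, -0.2374, 0.4195]
tool_rot: [0.83, 0.558, 0.0, 0.0]
force: [1.6, -0.2, 0.5]
finger_gap: 0.998
```

Run:
```python
from h import *
to((.43,.23,.42),90)
```

```text
tcp [ 0.3244 -0.2374  0.4195] yaw 67.82 t 1.35 F [ 1.6 -0.2  0.5] gap 85.3
shift [472.7 -78.7  -0.5] rot [ 6.000e-02 -1.000e-02 -2.218e+01] rows>= 8.0
```

Request:
{"api": "drive_tool", "payload": {
  "motion": [40, 15, 0, 0, 0, -3, 85, 95, 20, 0, 0, 0, -6, 85, 155, 15, 0, 0, 0, -9, 85, 215, 5, 0, 0, 0, -12, 85, 275, -15, 0, 0, 0, -15, 85, 335, -35, 0, 0, 0, -18, 85, 395, -55, 0, 0, 0, -22, 85, 450, -75, 0, 0, 0, -22, 85]
}}

```text
t: 2.35
tcp_pos: [0.4246, 0.2097, 0.4198]
tool_rot: [0.708, 0.706, 0.001, 0.001]
force: [0.9, -0.6, 0.4]
finger_gap: 0.992
```

Request:
{"api": "drive_tool", "payload": {
  "motion": [20, 0, 0, 0, 0, 0, 85, 20, 0, 0, 0, 0, 0, 85]
}}

```text
t: 2.6
tcp_pos: [0.4242, 0.2311, 0.4196]
tool_rot: [0.707, 0.707, 0.001, 0.001]
force: [-0.0, -0.0, -0.1]
finger_gap: 0.993
```

Run:
```python
from h import *
to((.43,.23,.42),90)
d=manip.snapshot("wrist");save(d,"w1.png")
t=manip.snapshot("top");print(cam(d)[1])
for n,p in dict(dabba=(.5947,.1524,.056),tin=(.4817,.248,.042),jar=(.4768,.135,.07),bmid=(.3565,.2458,.02)).items(): print(n,np.round(proj(d,p),1))
```

```text
tcp [0.4242 0.2311 0.4196] yaw 90.06 t 2.6 F [-0.  -0.  -0.1] gap 84.8
shift [-1.1  5.8 -0.4] rot [0.1  0.02 0.06] rows>= 1.0
[0.42386934 0.30073445 0.56264409]
dabba [426.1 238.6]
tin [352.8 173.8]
jar [349.1 252.3]
bmid [270.  173.6]
```

View pics/w1.png

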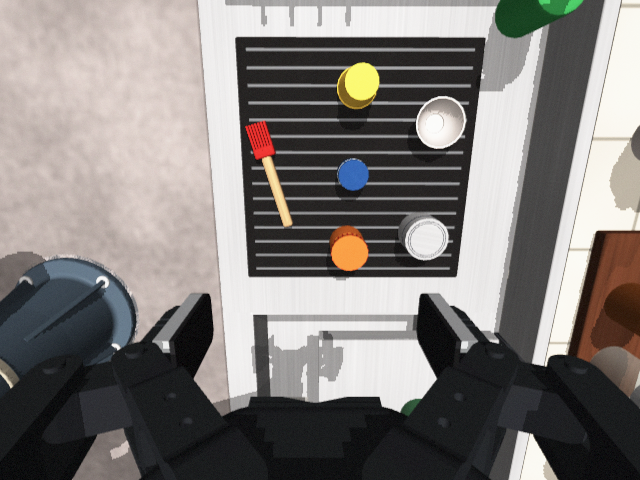

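Run:
```python
from h import *
to((.3565,.2458,.06),106.6)
```

```text
tcp [0.4244 0.2294 0.4197] yaw 89.88 t 2.7 F [-0.4 -0.4 -0.8] gap 85.2
shift [ 16.6 -68.7 359.6] rot [  0.1    0.06 -16.72] rows>= 6.0
```

Request:
{"api": "drive_tool", "payload": {
  "motion": [4, -15, 50, 0, 0, -5, 70, 8, -40, 105, 0, 0, -10, 50, 16, -68, 160, 0, 0, -17, 45, 16.5, -68.5, 215, 0, 0, -17, 45, 16.5, -68.5, 270, 0, 0, -17, 45, 16.5, -68.5, 325, 0, 0, -16.7, 45, 16.6, -68.7, 355, 0, 0, -16.7, 45, 16.6, -68.7, 359, 0, 0, -16.7, 45]
}}

```text
t: 3.7
tcp_pos: [0.356, 0.2443, 0.0592]
tool_rot: [0.599, 0.801, -0.002, -0.0]
force: [-0.4, -0.5, -0.2]
finger_gap: 0.527
```

Run:
```python
from h import *
to((.3565,.2458,.01),106.6)
d=manip.snapshot("wrist");save(d,"w2.png")
```

```text
tcp [0.356  0.2443 0.0592] yaw 106.45 t 3.7 F [-0.4 -0.5 -0.2] gap 45.0
shift [ 1.4  1.1 49.2] rot [-0.15  0.1  -0.15] rows>= 1.0
```

View pics/w2.png

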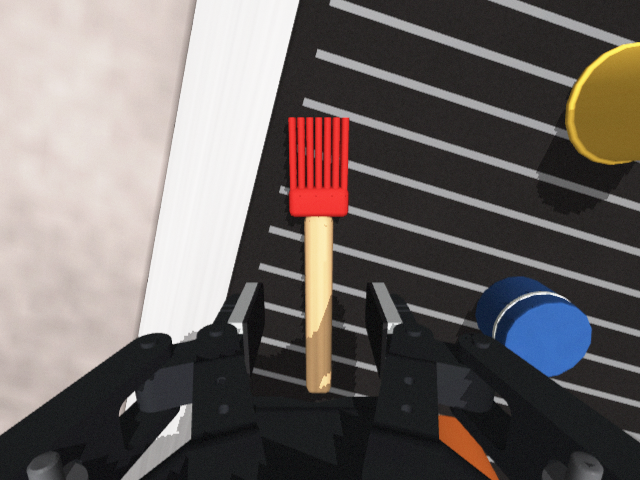

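Request:
{"api": "drive_tool", "payload": {
  "motion": [1, 1, 25, 0, 0, 0, 45, 1, 1, 44, 0, 0, 0, 45, 1, 1, 49, 0, 0, 0, 45, 1, 1, 49, 0, 0, 0, 10, 1, 1, 49, 0, 0, 0, 10, 1, 1, 49, 0, 0, 0, 10, 1, 1, 49, 0, 0, 0, 10],
  "force": 30
}}

```text
t: 4.62
tcp_pos: [0.3581, 0.2461, 0.0121]
tool_rot: [0.598, 0.801, 0.0, 0.001]
force: [-0.0, -1.8, 7.0]
finger_gap: 0.172
```

Run:
```python
from h import *
to((.3565,.2458,.11),106.6)
d=manip.snapshot("wrist");save(d,"w3.png")
```

```text
tcp [0.3581 0.2461 0.0121] yaw 106.49 t 4.625 F [-0.  -1.8  7. ] gap 14.7
shift [  0.   -1.4 -97.9] rot [ 0.12  0.09 -0.11] rows>= 2.0
```

View pics/w3.png

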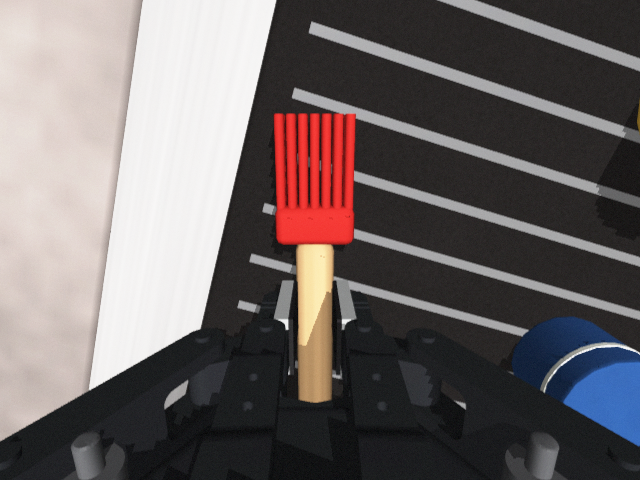

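Run:
```python
from h import *
s=manip.sense();d=manip.snapshot("wrist")
hb=plane(d,315,243,.02);tip=plane(d,315,114,.013);print(hb,tip,np.linalg.norm(tip-hb))
print(R.from_quat(s["tool_rot"]).inv().apply(hb-s["tcp_pos"]), R.from_quat(s["tool_rot"]).inv().apply(tip-s["tcp_pos"]))
```

```text
[0.35020643 0.2730616  0.02      ] [0.33601917 0.32085956 0.013     ] 0.05034801889228948
[ 0.02808518  0.00014089 -0.00793007] [ 7.79550856e-02  8.58346649e-05 -1.00821291e-03]
```

Request:
{"api": "drive_tool", "payload": {
  "motion": [0, 0, -20, 0, 0, 0, 8, 0, 0, -60, 0, 0, 0, 8, 0, 0, -120, 0, 0, 0, 8, 0, 0, -180, 0, 0, 0, 8, 0, 0, -235, 0, 0, 0, 8, 0, 0, -290, 0, 0, 0, 8, 0, 0, -310, 0, 0, 0, 8]
}}

```text
t: 5.6
tcp_pos: [0.3581, 0.2468, 0.3262]
tool_rot: [0.598, 0.801, 0.004, 0.003]
force: [-0.0, 0.1, -1.0]
finger_gap: 0.177
```

Run:
```python
from h import *
to((.55,-.1,.33),90)
to((.647,-.236,.33),90)
d=manip.snapshot("wrist");save(d,"w4.png")
```

```text
tcp [0.3581 0.2468 0.3262] yaw 106.51 t 5.6 F [-0.   0.1 -1. ] gap 15.1
shift [-387.1   85.5   -2.6] rot [ 0.57 -0.02 16.51] rows>= 7.0
tcp [0.3581 0.2468 0.3262] yaw 106.51 t 5.6 F [-0.   0.1 -1. ] gap 15.1
shift [-545.   139.9   -1.9] rot [ 0.57 -0.02 16.51] rows>= 10.0
```

View pics/w4.png

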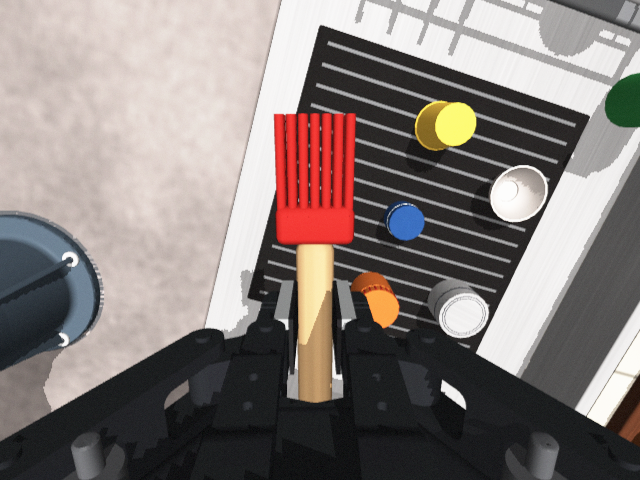

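Brush held firmly, head edge unchanged at (315,243). Going over the shelf.

Request:
{"api": "drive_tool", "payload": {
  "motion": [-40, 10, -5, 0, 0, 2, 8, -95, 25, -8, 0, 0, 4, 8, -155, 40, -10, 0, 0, 6, 8, -215, 55, -10, 0, 0, 9, 8, -275, 70, -10, 0, 0, 12, 8, -335, 86, -10, 0, 0, 15, 8, -395, 101, -10, 0.4, 0, 16.5, 8, -450, 116, -10, 0.5, 0, 16.5, 8]
}}

```text
t: 6.65
tcp_pos: [0.5978, -0.1531, 0.3378]
tool_rot: [0.707, 0.707, 0.001, -0.0]
force: [-0.5, -0.2, -0.4]
finger_gap: 0.176
```

Run:
```python
from h import *
to((.647,-.236,.335),90)
```

```text
tcp [ 0.5978 -0.1531  0.3378] yaw 89.96 t 6.65 F [-0.5 -0.2 -0.4] gap 15.0
shift [-82.8  49.2   2.7] rot [ 0.08 -0.13 -0.04] rows>= 2.0
```

Request:
{"api": "drive_tool", "payload": {
  "motion": [-40, 25, 2, 0, 0, 0, 8, -78, 46, 2, 0, 0, 0, 8, -83, 49, 3, 0, 0, 0, 8, -83, 49, 3, 0, 0, 0, 8]
}}

```text
t: 7.15
tcp_pos: [0.646, -0.2357, 0.3332]
tool_rot: [0.707, 0.707, 0.001, -0.002]
force: [-0.1, 0.7, -0.5]
finger_gap: 0.177
```

Run:
```python
from h import *
to((.647,-.236,.127),90)
t=manip.snapshot("top");save(t,"t5.png")
s=manip.snapshot("scene");save(s,"s5.png")
```

```text
tcp [ 0.646  -0.2357  0.3332] yaw 89.94 t 7.15 F [-0.1  0.7 -0.5] gap 15.1
shift [ -1.2   1.3 206.2] rot [-0.07 -0.24 -0.06] rows>= 4.0
```

View pics/s5.png

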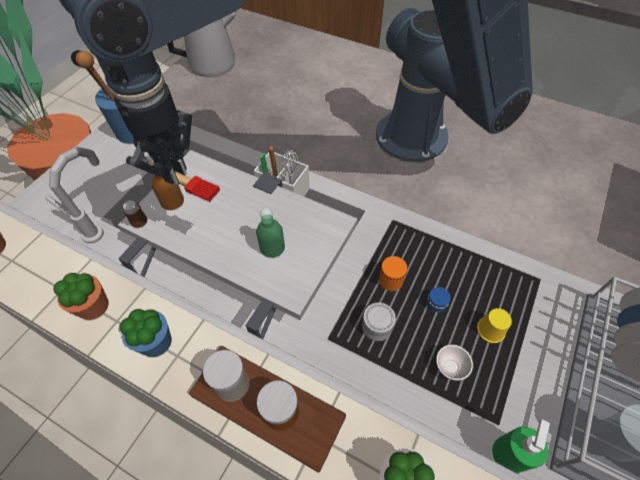

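Request:
{"api": "drive_tool", "payload": {
  "motion": [-1, 1, 50, 0, 0, 0, 8, -1, 1, 105, 0, 0, 0, 8, -1, 1, 150, 0, 0, 0, 8, -1, 1, 180, 0, 0, 0, 8, -1, 1, 195, 0, 0, 0, 8, -1, 1, 203, 0, 0, 0, 8, -1, 1, 206, 0, 0, 0, 8, -1, 1, 206, 0, 0, 0, 8]
}}

```text
t: 8.25
tcp_pos: [0.6477, -0.2352, 0.1295]
tool_rot: [0.707, 0.707, 0.002, -0.0]
force: [-0.5, -0.5, -0.7]
finger_gap: 0.174
```

Run:
```python
from h import *
to((.647,-.236,.126),90)
d=manip.snapshot("wrist");save(d,"w6.png")
```

```text
tcp [ 0.6477 -0.2352  0.1295] yaw 90.02 t 8.25 F [-0.5 -0.5 -0.7] gap 14.8
shift [-0.8 -0.7  3.5] rot [ 0.1  -0.14  0.02] rows>= 1.0
```

View pics/w6.png

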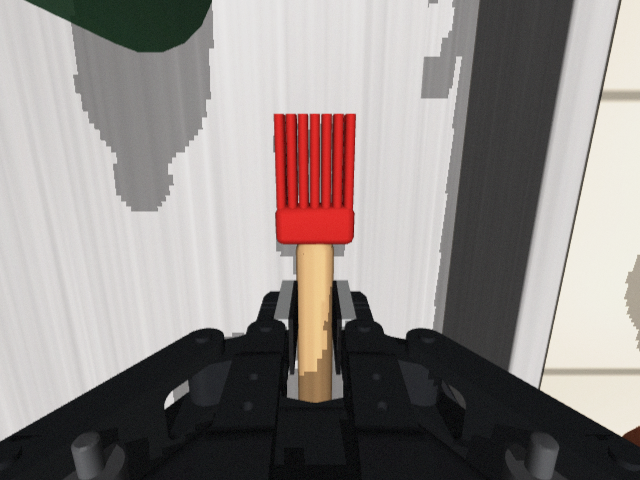

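Request:
{"api": "drive_tool", "payload": {
  "motion": [0, 0, 2, 0, 0, 0, 8, 0, 0, 4, 0, 0, 0, 8, 0, 0, 5, 0, 0, 0, 8, 0, 0, 5, 0, 0, 0, 8]
}}

```text
t: 8.8
tcp_pos: [0.6481, -0.2355, 0.1262]
tool_rot: [0.707, 0.707, 0.002, 0.001]
force: [-1.4, 1.3, 5.3]
finger_gap: 0.175
```

Contact (5 N). Release and rise.

Request:
{"api": "drive_tool", "payload": {
  "motion": [0, 0, 0, 0, 0, 0, 28, 0, 0, 0, 0, 0, 0, 38, 0, 0, 0, 0, 0, 0, 38, 0, 0, -15, 0, 0, 0, 38, 0, 0, -50, 0, 0, 0, 38, 0, 0, -105, 0, 0, 0, 45, 0, 0, -165, 0, 0, 0, 60, 0, 0, -205, 0, 0, 0, 85]
}}

```text
t: 9.8
tcp_pos: [0.6482, -0.2362, 0.3362]
tool_rot: [0.707, 0.707, 0.002, 0.003]
force: [0.6, -0.6, -0.1]
finger_gap: 0.891
```

Run:
```python
from h import *
to((.595,.152,.20),0)
to((.595,.152,.20),90)
d=manip.snapshot("wrist");save(d,"w7.png")
for c,st in blobs(mask(d["color"],0,5,130,60)): print(c,st,plane(d,*c,.127))
print(plane(d,314,400,.12))
```

```text
tcp [ 0.6482 -0.2362  0.3362] yaw 90.03 t 9.8 F [ 0.6 -0.6 -0.1] gap 76.1
shift [388.4 -54.1 135.3] rot [ 0.43 -0.31 90.03] rows>= 9.0
tcp [ 0.6482 -0.2362  0.3362] yaw 90.03 t 9.8 F [ 0.6 -0.6 -0.1] gap 76.1
shift [388.4 -54.1 135.3] rot [0.47 0.07 0.03] rows>= 7.0
[312.62770847 154.59947472] [ 297  128   32   53 1523] [ 0.6482155  -0.18388765  0.127     ]
[ 0.64989628 -0.48134585  0.12      ]
```

View pics/w7.png

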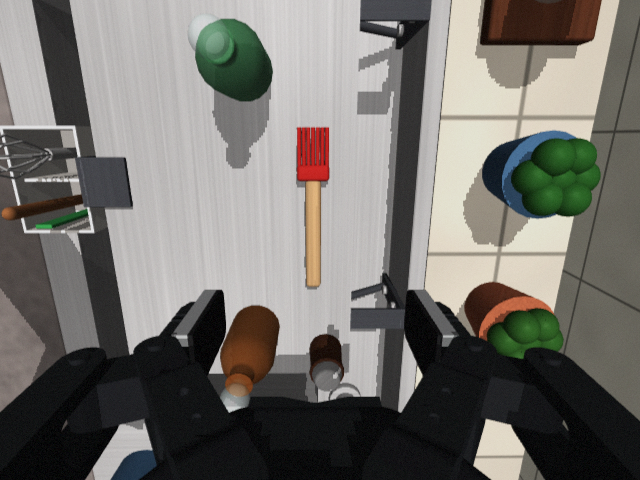

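Request:
{"api": "drive_tool", "payload": {
  "motion": [40, -5, 0, 0, 0, 8, 85, 90, -12, 0, 0, 0, 18, 85, 145, -20, 0, 0, 0, 28, 85, 200, -28, 0, 0, 0, 38, 85, 255, -36, 20, 0, 0, 48, 85, 310, -44, 60, 0, 0, 58, 85, 360, -50, 100, 0, 0, 68, 85, 388, -54, 135, 0, 0, 78, 85]
}}

```text
t: 10.85
tcp_pos: [0.5982, 0.1521, 0.204]
tool_rot: [0.995, 0.103, 0.009, 0.004]
force: [0.7, -0.5, -0.7]
finger_gap: 0.991
```

Run:
```python
from h import *
to((.595,.152,.20),0)
```

```text
tcp [0.5982 0.1521 0.204 ] yaw 11.79 t 10.85 F [ 0.7 -0.5 -0.7] gap 84.6
shift [-3.2 -0.6  3.9] rot [ 0.44 -1.06 11.79] rows>= 2.0
```

Request:
{"api": "drive_tool", "payload": {
  "motion": [-3, 0, 4, 0.2, -0.5, 10, 85, -3, -1, 20, 0.4, -1, 11.8, 85, -3, -1, 40, 0.4, -1, 11.8, 85, -3, -1, 40, 0.4, -1, 11.8, 85]
}}

```text
t: 11.35
tcp_pos: [0.5952, 0.1514, 0.1627]
tool_rot: [1.0, 0.0, -0.001, 0.0]
force: [0.3, -0.4, 1.0]
finger_gap: 0.997
```

Run:
```python
from h import *
to((.595,.152,.10),0)
d=manip.snapshot("wrist");save(d,"w8.png")
print(proj(d,(.5947,.1524,.056)), proj(d,(.4768,.135,.07)))
```

```text
tcp [0.5952 0.1514 0.1627] yaw 0.02 t 11.35 F [ 0.3 -0.4  1. ] gap 85.2
shift [-0.1 -0.6 62.7] rot [0.05 0.1  0.02] rows>= 2.0
(np.float64(312.1607319867039), np.float64(235.50389114843156)) (np.float64(333.91285126178246), np.float64(382.0345061187884))
```

View pics/w8.png

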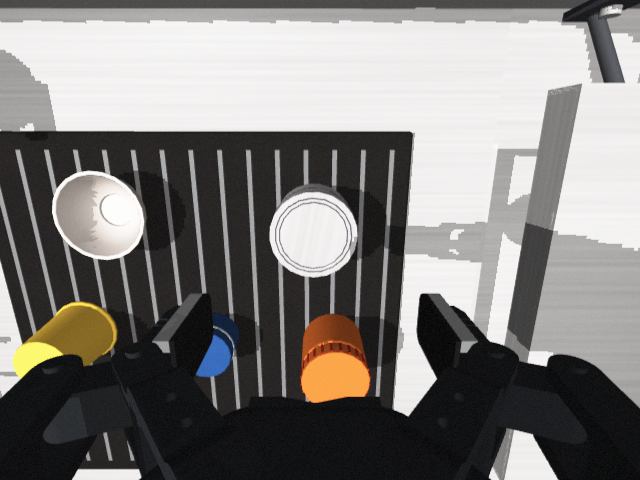

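Request:
{"api": "drive_tool", "payload": {
  "motion": [0, 0, 50, 0, 0, 0, 85, 0, 0, 100, 0, 0, 0, 85, 0, 0, 135, 0, 0, 0, 85, 0, 0, 148, 0, 0, 0, 85, 0, 0, 150, 0, 0, 0, 85, 0, 0, 150, 0, 0, 0, 60, 0, 0, 150, 0, 0, 0, 55, 0, 0, 150, 0, 0, 0, 55],
  "force": 40
}}

```text
t: 12.4
tcp_pos: [0.5975, 0.1516, 0.0156]
tool_rot: [1.0, 0.0, 0.002, 0.0]
force: [-0.1, 0.1, 7.1]
finger_gap: 0.76
```

Request:
{"api": "drive_tool", "payload": {
  "motion": [0, 0, 0, 0, 0, 0, 55, 0, 0, 0, 0, 0, 0, 55]
}}

```text
t: 12.65
tcp_pos: [0.5974, 0.1516, 0.0156]
tool_rot: [1.0, 0.0, 0.002, 0.0]
force: [1.8, -0.4, 4.3]
finger_gap: 0.76
```

Run:
```python
from h import *
to((.595,.152,.33),0)
d=manip.snapshot("wrist");save(d,"w9.png")
```

```text
tcp [0.5974 0.1516 0.0156] yaw 0.02 t 12.65 F [ 1.8 -0.4  4.3] gap 64.9
shift [-1.100e+00 -2.000e-01 -3.144e+02] rot [ 0.02 -0.23  0.02] rows>= 6.0
```

View pics/w9.png

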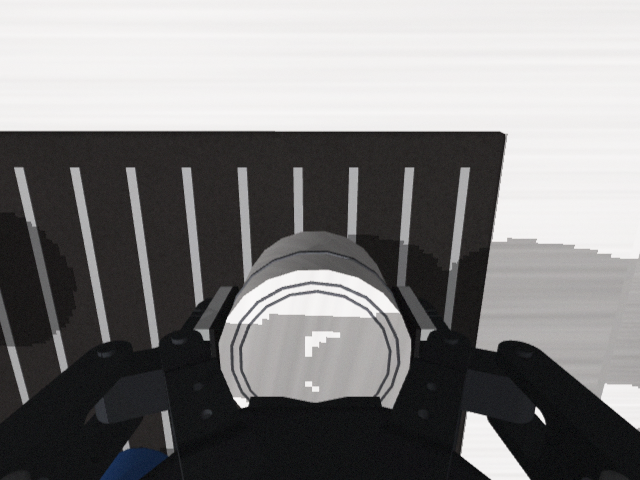

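Run:
```python
from h import *
d=manip.snapshot("wrist")
print(plane(d,315,269.5,.056)-[.033,0,0], plane(d,218.5,350,.056),plane(d,411.5,350,.056))
```

```text
[0.59406631 0.15099741 0.056     ] [0.59802527 0.18356637 0.056     ] [0.59801752 0.11829655 0.056     ]
```

Request:
{"api": "drive_tool", "payload": {
  "motion": [0, 0, -15, 0, 0, 0, 55, 0, 0, -60, 0, 0, 0, 55, 0, 0, -115, 0, 0, 0, 55, 0, 0, -175, 0, 0, 0, 55, 0, 0, -235, 0, 0, 0, 55, 0, 0, -290, 0, 0, 0, 55, 0, 0, -325, 0, 0, 0, 55, 0, 0, -330, 0, 0, 0, 55]
}}

```text
t: 13.75
tcp_pos: [0.597, 0.1519, 0.3494]
tool_rot: [1.0, 0.0, 0.005, -0.0]
force: [-0.2, -0.3, -2.3]
finger_gap: 0.759
```

Run:
```python
from h import *
to((.585,-.238,.345),0)
```

```text
tcp [0.597  0.1519 0.3494] yaw 0.03 t 13.75 F [-0.2 -0.3 -2.3] gap 64.8
shift [-12.2 389.9   4.2] rot [-0.01 -0.62  0.03] rows>= 7.0
```

Request:
{"api": "drive_tool", "payload": {
  "motion": [-1, 35, 0, 0, 0, 0, 55, -3, 90, 0, 0, 0, 0, 55, -4, 145, 0, 0, 0, 0, 55, -6, 205, 0, 0, -0.3, 0, 55, -8, 265, 0, 0, -0.5, 0, 55, -10, 325, 2, 0, -0.6, 0, 55, -11, 375, 3, 0, -0.6, 0, 55, -11, 390, 4, 0, -0.6, 0, 55]
}}

```text
t: 14.75
tcp_pos: [0.5847, -0.2409, 0.3423]
tool_rot: [1.0, -0.002, -0.002, -0.001]
force: [-0.5, 0.7, -1.9]
finger_gap: 0.758
```

Request:
{"api": "drive_tool", "payload": {
  "motion": [0, 0, 0, 0, 0, 0, 55, 0, 0, 0, 0, 0, 0, 55]
}}

```text
t: 15.0
tcp_pos: [0.5841, -0.2393, 0.341]
tool_rot: [1.0, -0.001, -0.003, -0.002]
force: [-0.5, 0.0, -1.9]
finger_gap: 0.753
```

Run:
```python
from h import *
to((.586,-.238,.131),0)
d=manip.snapshot("wrist");save(d,"w10.png")
```

```text
tcp [ 0.5841 -0.2393  0.341 ] yaw -0.14 t 15.0 F [-0.5  0.  -1.9] gap 64.3
shift [  3.2  -0.4 210. ] rot [-0.25  0.36 -0.14] rows>= 4.0
```

View pics/w10.png

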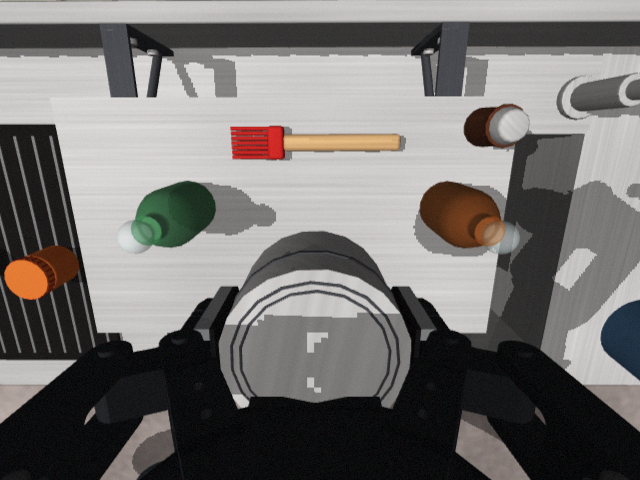

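Run:
```python
from h import *
d=manip.snapshot("wrist")
for u in [(136,236),(500,237)]: print(plane(d,*u,.238))
print(plane(d,258,143,.13),plane(d,401,142.5,.13), plane(d,232,142,.13))
```

```text
[ 0.58416586 -0.10785352  0.238     ]
[ 0.58329409 -0.37596692  0.238     ]
[ 0.64814264 -0.18370202  0.13      ] [ 0.64848707 -0.3241763   0.13      ] [ 0.64911475 -0.15819571  0.13      ]
```

Request:
{"api": "drive_tool", "payload": {
  "motion": [3, -0.5, 40, -0.2, 0.3, 0, 55, 3, -0.5, 95, -0.2, 0.3, 0, 55, 3, -0.5, 145, -0.2, 0.3, 0, 55, 3, -0.5, 180, -0.2, 0.3, 0, 55, 3, -0.5, 195, -0.2, 0.3, 0, 55, 3, -0.5, 203, -0.2, 0.3, 0, 55, 3, -0.5, 203, -0.2, 0.3, 0, 55]
}}

```text
t: 15.98
tcp_pos: [0.5875, -0.238, 0.1399]
tool_rot: [1.0, -0.001, 0.001, 0.001]
force: [-0.0, -0.5, -1.0]
finger_gap: 0.756
```

Run:
```python
from h import *
to((.586,-.238,.1295),0)
```

```text
tcp [ 0.5875 -0.238   0.1399] yaw -0.06 t 15.975 F [-0.  -0.5 -1. ] gap 64.6
shift [-1.5 -0.  10.4] rot [ 0.08 -0.12 -0.06] rows>= 1.0
```

Request:
{"api": "drive_tool", "payload": {
  "motion": [-1.5, 1.5, 5, 0, 0, 0, 55, -1.5, 1.5, 9, 0, 0, 0, 55, -1.5, 1.5, 11, 0, 0, 0, 55, -1.5, 1.5, 12, 0, 0, 0, 55, -1.5, 1.5, 12, 0, 0, 0, 55]
}}

```text
t: 16.6
tcp_pos: [0.586, -0.2398, 0.1297]
tool_rot: [1.0, -0.001, 0.001, 0.001]
force: [-2.1, 0.4, 6.4]
finger_gap: 0.758
```

Contact (~8 N change). Release and rise.

Request:
{"api": "drive_tool", "payload": {
  "motion": [0, 0, 0, 0, 0, 0, 75, 0, 0, 0, 0, 0, 0, 85, 0, 0, 0, 0, 0, 0, 85, 0, 0, -30, 0, 0, 0, 85, 0, 0, -85, 0, 0, 0, 85, 0, 0, -145, 0, 0, 0, 85, 0, 0, -200, 0, 0, 0, 85, 0, 0, -215, 0, 0, 0, 85]
}}

```text
t: 17.6
tcp_pos: [0.5871, -0.2402, 0.3495]
tool_rot: [1.0, -0.0, 0.005, 0.003]
force: [0.3, -0.3, 0.5]
finger_gap: 0.992
```

Run:
```python
from h import *
to((.482,.248,.20),0)
d=manip.snapshot("wrist");save(d,"w11.png")
t=manip.snapshot("top");s=manip.snapshot("scene");save(s,"s11.png")
```

```text
tcp [ 0.5871 -0.2402  0.3495] yaw -0.05 t 17.6 F [ 0.3 -0.3  0.5] gap 84.7
shift [-107.  -489.1  145.3] rot [ 0.37 -0.58 -0.05] rows>= 9.0
```

View pics/w11.png

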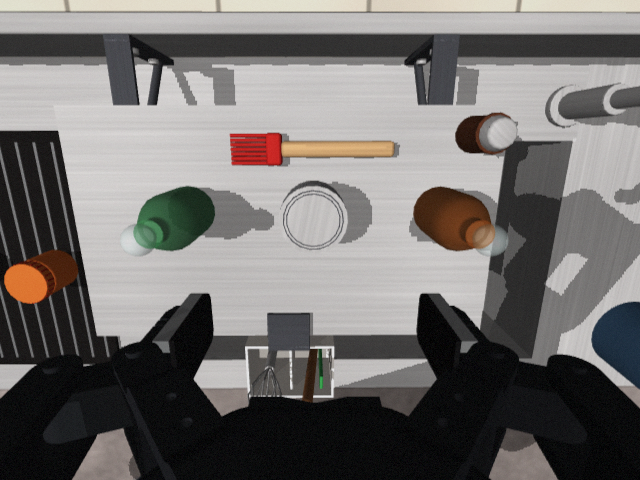

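Run:
```python
from h import *
d=manip.snapshot("wrist");t=manip.snapshot("top")
print(plane(d,314.5,219.5,.17))
g=cv2.medianBlur(cv2.cvtColor(d["color"],cv2.COLOR_RGB2GRAY),3)
print(cv2.HoughCircles(g[170:270,260:370],cv2.HOUGH_GRADIENT,1,30,param1=120,param2=15,minRadius=25,maxRadius=36))
for u in [(139,238.5),(492,238.5)]: print(plane(d,*u,.238))
save(t,"t11.png",(290,150,590,350),2.6)
```

```text
[ 0.58183746 -0.24022073  0.17      ]
[[[55.5 47.5 31. ]]]
[ 0.58308717 -0.10940912  0.238     ]
[ 0.58280709 -0.37257254  0.238     ]
```

Request:
{"api": "drive_tool", "payload": {
  "motion": [-5, -35, 0, 0, 0, 0, 85, -18, -90, 0, 0, 0, 0, 85, -32, -145, 0, 0, 0, 0, 85, -45, -205, 0, 0, 0, 0, 85, -58, -265, 0, 0, 0, 0, 85, -70, -320, 20, 0, -0.3, 0, 75, -85, -380, 50, 0, -0.5, 0, 65, -98, -435, 80, 0, -0.5, 0, 65]
}}

```text
t: 18.85
tcp_pos: [0.4867, 0.1913, 0.2634]
tool_rot: [1.0, -0.001, -0.007, -0.0]
force: [0.9, -0.2, -0.4]
finger_gap: 0.758
```

Run:
```python
from h import *
to((.482,.248,.16),0)
```

```text
tcp [0.4867 0.1913 0.2634] yaw -0.08 t 18.85 F [ 0.9 -0.2 -0.4] gap 64.8
shift [ -3.3 -56.6 103.5] rot [-0.02  0.79 -0.08] rows>= 2.0
```

View pics/t11.png

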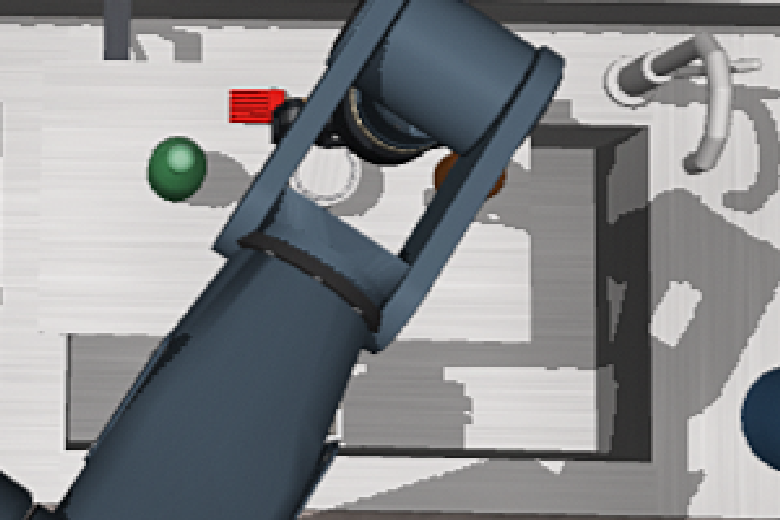

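Request:
{"api": "drive_tool", "payload": {
  "motion": [-3, -35, 30, 0, 0.4, 0, 65, -3, -55, 70, 0, 0.8, 0, 65, -3, -57, 100, 0, 0.8, 0, 65, -3, -57, 105, 0, 0.8, 0, 65]
}}

```text
t: 19.35
tcp_pos: [0.4791, 0.2479, 0.1547]
tool_rot: [1.0, -0.0, -0.004, 0.001]
force: [0.0, 0.0, 0.4]
finger_gap: 0.759
```

Run:
```python
from h import *
to((.482,.248,.012),0)
d=manip.snapshot("wrist");save(d,"w12.png")
print(proj(d,(.4817,.248,.042)))
```

```text
tcp [0.4791 0.2479 0.1547] yaw -0.03 t 19.35 F [0.  0.  0.4] gap 64.9
shift [  4.1  -0.4 142.7] rot [ 0.13  0.49 -0.03] rows>= 3.0
(np.float64(313.0385255615866), np.float64(228.46866714559994))
```

View pics/w12.png

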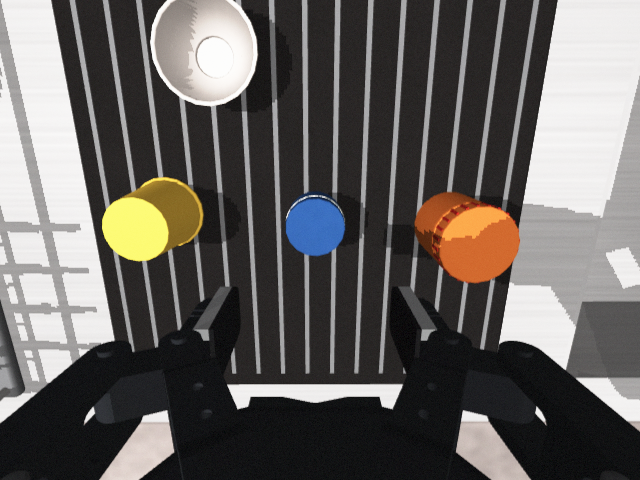

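Request:
{"api": "drive_tool", "payload": {
  "motion": [3, 0, 50, 0, 0.4, 0, 65, 4, 0, 100, 0, 0.4, 0, 65, 4, 0, 132, 0, 0.4, 0, 65, 4, 0, 142, 0, 0.4, 0, 65, 4, 0, 143, 0, 0.4, 0, 65, 4, 0, 143, 0, 0.4, 0, 38, 4, 0, 143, 0, 0.4, 0, 38, 4, 0, 143, 0, 0.4, 0, 38],
  "force": 30
}}

```text
t: 20.4
tcp_pos: [0.4847, 0.2479, 0.0144]
tool_rot: [1.0, -0.001, 0.002, 0.0]
force: [-0.9, -0.3, 6.8]
finger_gap: 0.534
```

Request:
{"api": "drive_tool", "payload": {
  "motion": [0, 0, 0, 0, 0, 0, 38, 0, 0, 0, 0, 0, 0, 38]
}}

```text
t: 20.65
tcp_pos: [0.4847, 0.248, 0.0146]
tool_rot: [1.0, -0.001, 0.002, 0.0]
force: [-0.5, 0.4, -0.3]
finger_gap: 0.525
```

Run:
```python
from h import *
to((.482,.248,.33),0)
d=manip.snapshot("wrist");save(d,"w13.png")
```

```text
tcp [0.4847 0.248  0.0146] yaw -0.06 t 20.65 F [-0.5  0.4 -0.3] gap 44.8
shift [-1.200e+00  2.000e-01 -3.154e+02] rot [ 0.03 -0.27 -0.06] rows>= 6.0
```

View pics/w13.png

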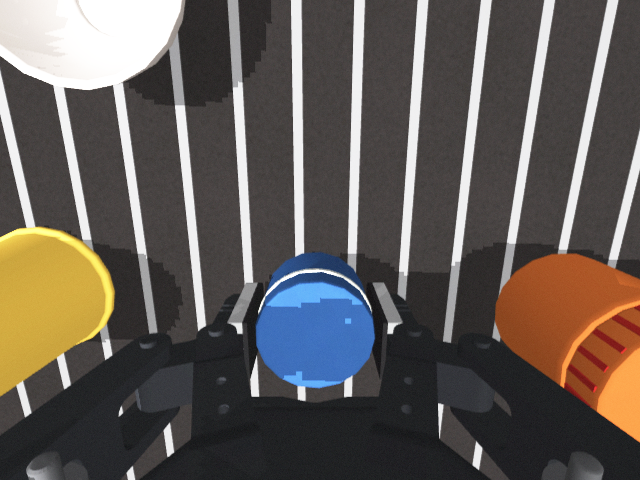

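Run:
```python
from h import *
d=manip.snapshot("wrist")
a=plane(d,316,282.5,.042);b=plane(d,316,387.5,.042);print(a,b,(a+b)/2,a[0]-b[0])
```

```text
[0.50433419 0.24687816 0.042     ] [0.45980782 0.24683169 0.042     ] [0.48207101 0.24685492 0.042     ] 0.044526362303275224
```

Request:
{"api": "drive_tool", "payload": {
  "motion": [0, 0, -15, 0, 0, 0, 38, 0, 0, -60, 0, 0, 0, 38, 0, 0, -115, 0, 0, 0, 38, 0, 0, -175, 0, 0, 0, 38, 0, 0, -235, 0, 0, 0, 38, 0, 0, -290, 0, 0, 0, 38, 0, 0, -325, 0, 0, 0, 38, 0, 0, -330, 0, 0, 0, 38]
}}

```text
t: 21.75
tcp_pos: [0.484, 0.2485, 0.348]
tool_rot: [1.0, -0.0, 0.005, -0.001]
force: [-0.1, 0.3, -1.7]
finger_gap: 0.528
```

Run:
```python
from h import *
to((.585,-.240,.345),0)
```

```text
tcp [0.484  0.2485 0.348 ] yaw -0.05 t 21.75 F [-0.1  0.3 -1.7] gap 45.1
shift [101.4 488.4   3.5] rot [-0.07 -0.62 -0.05] rows>= 8.0
```

Request:
{"api": "drive_tool", "payload": {
  "motion": [8, 35, 0, 0, 0, 0, 38, 20, 90, 0, 0, 0, 0, 38, 31, 145, 0, 0, 0, 0, 38, 43, 205, 0, 0, 0, 0, 38, 55, 265, 0, 0, -0.3, 0, 38, 68, 325, 0, 0, -0.5, 0, 38, 80, 385, 0, 0, -0.6, 0, 38, 92, 440, 2, 0, -0.6, 0, 38]
}}

```text
t: 22.75
tcp_pos: [0.5747, -0.1933, 0.3446]
tool_rot: [1.0, -0.001, -0.001, -0.002]
force: [0.5, 0.4, -1.0]
finger_gap: 0.53
```

Request:
{"api": "drive_tool", "payload": {
  "motion": [9, 44, 0, 0, 0, 0, 38, 10, 46, 0, 0, 0, 0, 38, 10, 46, 0, 0, 0, 0, 38]
}}

```text
t: 23.12
tcp_pos: [0.5837, -0.2387, 0.3426]
tool_rot: [1.0, -0.001, -0.003, -0.003]
force: [-0.8, 0.3, -1.4]
finger_gap: 0.528
```

Run:
```python
from h import *
to((.585,-.2398,.188),0)
```

```text
tcp [ 0.5837 -0.2387  0.3426] yaw -0.12 t 23.125 F [-0.8  0.3 -1.4] gap 45.1
shift [  2.2   2.  154.6] rot [-0.33  0.34 -0.12] rows>= 3.0
```

Request:
{"api": "drive_tool", "payload": {
  "motion": [2, 2, 40, -0.3, 0.3, 0, 38, 2, 2, 95, -0.3, 0.3, 0, 38, 2, 2, 135, -0.3, 0.3, 0, 38, 2, 2, 150, -0.3, 0.3, 0, 38, 2, 2, 151, -0.3, 0.3, 0, 38, 2, 2, 151, -0.3, 0.3, 0, 38]
}}

```text
t: 23.88
tcp_pos: [0.5861, -0.24, 0.1936]
tool_rot: [1.0, -0.001, 0.001, 0.001]
force: [0.5, 0.2, -0.7]
finger_gap: 0.532
```

Run:
```python
from h import *
to((.585,-.2398,.1786),0)
d=manip.snapshot("wrist");save(d,"w14.png")
```

```text
tcp [ 0.5861 -0.24    0.1936] yaw -0.08 t 23.875 F [ 0.5  0.2 -0.7] gap 45.4
shift [-1.1 -0.2 15. ] rot [ 0.08 -0.14 -0.08] rows>= 1.0
```

View pics/w14.png

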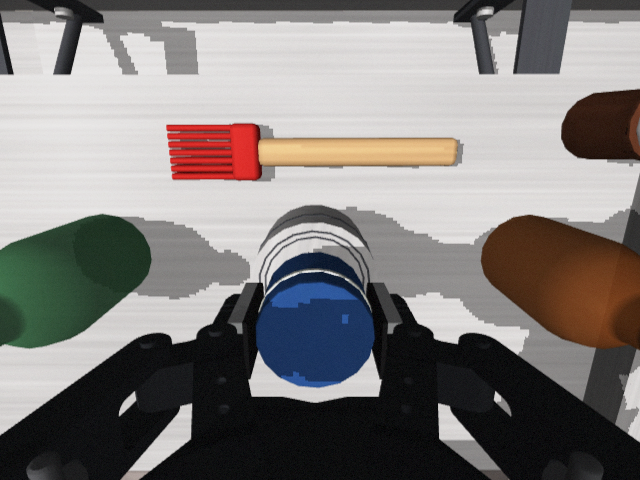

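Request:
{"api": "drive_tool", "payload": {
  "motion": [-1, 0, 7, 0, 0, 0, 38, -1, 0, 12, 0, 0, 0, 38, -1, 0, 15, 0, 0, 0, 38, -1, 0, 16, 0, 0, 0, 38, -1, 0, 16, 0, 0, 0, 38]
}}

```text
t: 24.55
tcp_pos: [0.585, -0.2403, 0.1784]
tool_rot: [1.0, -0.001, 0.001, 0.001]
force: [-1.1, 0.6, 3.9]
finger_gap: 0.528
```

Request:
{"api": "drive_tool", "payload": {
  "motion": [0, 0, 0, 0, 0, 0, 55, 0, 0, 0, 0, 0, 0, 65, 0, 0, 0, 0, 0, 0, 65, 0, 0, -25, 0, 0, 0, 65, 0, 0, -70, 0, 0, 0, 65, 0, 0, -130, 0, 0, 0, 85, 0, 0, -160, 0, 0, 0, 85, 0, 0, -165, 0, 0, 0, 85]
}}

```text
t: 25.55
tcp_pos: [0.5856, -0.2406, 0.3461]
tool_rot: [1.0, -0.001, 0.004, 0.002]
force: [0.7, -0.2, 0.1]
finger_gap: 0.994
```

Run:
```python
from h import *
to((.477,.135,.26),0)
d=manip.snapshot("wrist");save(d,"w15.png")
```

```text
tcp [ 0.5856 -0.2406  0.3461] yaw -0.09 t 25.55 F [ 0.7 -0.2  0.1] gap 84.9
shift [-109.8 -375.8   83.5] rot [ 0.27 -0.43 -0.09] rows>= 7.0
```

View pics/w15.png

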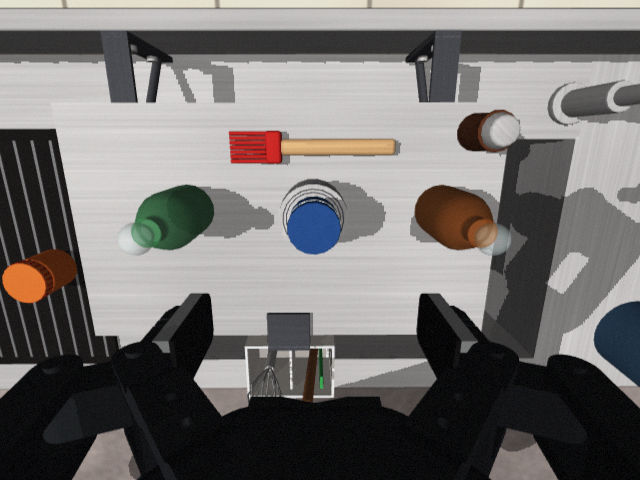

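Request:
{"api": "drive_tool", "payload": {
  "motion": [-8, -35, 0, 0, 0, 0, 85, -25, -90, 0, 0, 0, 0, 85, -42, -145, 0, 0, 0, 0, 85, -58, -205, 0, 0, 0, 0, 85, -75, -265, 10, 0, 0, 0, 85, -92, -320, 40, 0, -0.3, 0, 80, -106, -365, 80, 0, -0.4, 0, 75, -110, -376, 115, 0, -0.4, 0, 75]
}}

```text
t: 26.6
tcp_pos: [0.4727, 0.138, 0.2248]
tool_rot: [1.0, 0.001, -0.004, 0.001]
force: [1.1, -0.1, -0.1]
finger_gap: 0.878
```

Request:
{"api": "drive_tool", "payload": {
  "motion": [0, 0, 20, 0, 0, 0, 75, 0, 0, 40, 0, 0, 0, 75, 0, 0, 40, 0, 0, 0, 75]
}}

```text
t: 26.98
tcp_pos: [0.4695, 0.1378, 0.1818]
tool_rot: [1.0, 0.001, -0.008, 0.002]
force: [-0.0, -0.1, -0.1]
finger_gap: 0.876
```

Run:
```python
from h import *
to((.477,.135,.025),0)
d=manip.snapshot("wrist");save(d,"w16.png")
print(proj(d,(.4768,.135,.07)))
```

```text
tcp [0.4695 0.1378 0.1818] yaw 0.11 t 26.975 F [-0.  -0.1 -0.1] gap 74.8
shift [  9.8   2.3 156.7] rot [0.19 0.88 0.11] rows>= 3.0
(np.float64(316.8331647311676), np.float64(221.85225054151596))
```

View pics/w16.png

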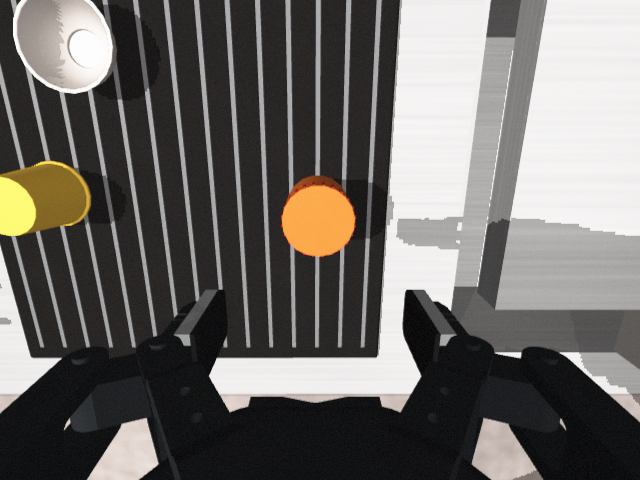

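Jar lid at (319,220), predicted (317,222): agreement within 1 mm. Descend and grip.

Request:
{"api": "drive_tool", "payload": {
  "motion": [8, 2, 40, 0.2, 0.9, 0, 75, 8, 2, 95, 0.2, 0.9, 0, 75, 8, 2, 140, 0.2, 0.9, 0, 75, 8, 2, 155, 0.2, 0.9, 0, 75, 8, 2, 157, 0.2, 0.9, 0, 75, 8, 2, 157, 0.2, 0.9, 0, 48, 8, 2, 157, 0.2, 0.9, 0, 48, 8, 2, 157, 0.2, 0.9, 0, 48],
  "force": 30
}}

```text
t: 28.02
tcp_pos: [0.4782, 0.1355, 0.0276]
tool_rot: [1.0, 0.001, 0.004, -0.0]
force: [-0.8, 0.0, 6.8]
finger_gap: 0.645
```

Request:
{"api": "drive_tool", "payload": {
  "motion": [0, 0, 0, 0, 0, 0, 48, 0, 0, 0, 0, 0, 0, 48]
}}

```text
t: 28.28
tcp_pos: [0.4782, 0.1355, 0.0278]
tool_rot: [1.0, 0.001, 0.004, -0.0]
force: [0.6, -1.4, -2.0]
finger_gap: 0.645
```

Run:
```python
from h import *
to((.477,.135,.35),0)
d=manip.snapshot("wrist");save(d,"w17.png")
```

```text
tcp [0.4782 0.1355 0.0278] yaw 0.11 t 28.275 F [ 0.6 -1.4 -2. ] gap 55.1
shift [ 1.200e+00  3.000e-01 -3.222e+02] rot [-0.03 -0.43  0.11] rows>= 6.0
```

View pics/w17.png

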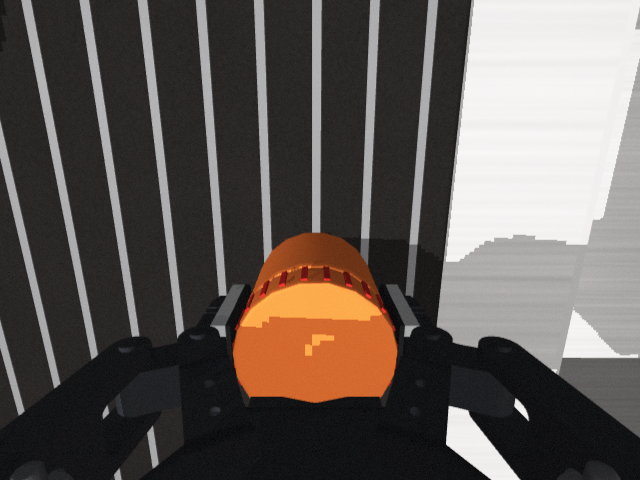

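Request:
{"api": "drive_tool", "payload": {
  "motion": [0, 0, -15, 0, 0, 0, 48, 0, 0, -60, 0, 0, 0, 48, 0, 0, -115, 0, 0, 0, 48, 0, 0, -175, 0, 0, 0, 48, 0, 0, -235, 0, 0, 0, 48, 0, 0, -290, 0, 0, 0, 48, 0, -10, -315, 0, 0, 0, 48, 0, 0, -320, 0, 0, 0, 48]
}}

```text
t: 29.32
tcp_pos: [0.4759, 0.1358, 0.3503]
tool_rot: [1.0, 0.002, 0.006, -0.0]
force: [-1.9, 0.6, -2.6]
finger_gap: 0.647
```

Run:
```python
from h import *
to((.514,-.372,.345),0)
```

```text
tcp [0.4759 0.1358 0.3503] yaw 0.23 t 29.325 F [-1.9  0.6 -2.6] gap 55.2
shift [ 36.  507.9   5.3] rot [-0.05 -0.69  0.23] rows>= 9.0
```

Request:
{"api": "drive_tool", "payload": {
  "motion": [2, 35, 0, 0, 0, 0, 48, 6, 90, 0, 0, 0, 0, 48, 10, 145, 0, 0, 0, 0, 48, 14, 205, 0, 0, 0, 0, 48, 18, 265, 0, 0, -0.3, 0, 48, 23, 325, 0, 0, -0.5, 0, 48, 28, 385, 0, 0, -0.6, 0, 48, 32, 440, 2, 0, -0.6, 0, 48]
}}

```text
t: 30.32
tcp_pos: [0.5081, -0.3063, 0.3466]
tool_rot: [1.0, 0.001, -0.001, -0.001]
force: [1.1, 0.3, -1.5]
finger_gap: 0.647
```

Request:
{"api": "drive_tool", "payload": {
  "motion": [3, 45, 0, 0, 0, 0, 48, 4, 65, 0, 0, 0, 0, 48, 4, 66, 0, 0, 0, 0, 48, 4, 66, 0, 0, 0, 0, 48]
}}

```text
t: 30.82
tcp_pos: [0.5118, -0.3706, 0.346]
tool_rot: [1.0, 0.002, -0.001, -0.002]
force: [0.2, 0.1, -1.7]
finger_gap: 0.648
```

Run:
```python
from h import *
to((.514,-.372,.155),0)
d=manip.snapshot("wrist");save(d,"w18.png")
```

```text
tcp [ 0.5118 -0.3706  0.346 ] yaw 0.21 t 30.825 F [ 0.2  0.1 -1.7] gap 55.3
shift [  2.7   2.3 191. ] rot [-0.28  0.14  0.21] rows>= 4.0
```

View pics/w18.png

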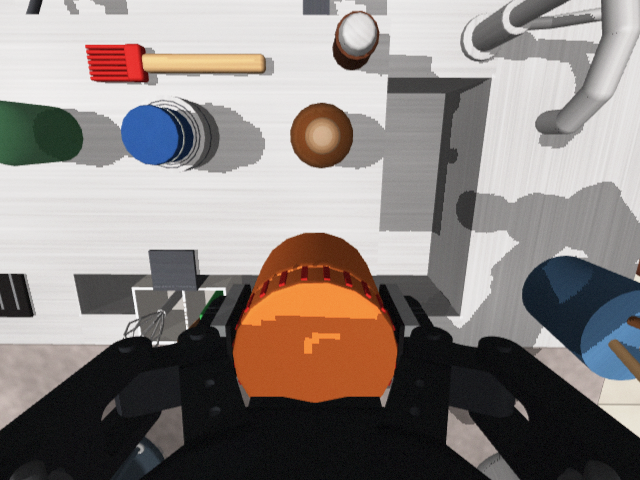

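Run:
```python
from h import *
d=manip.snapshot("wrist")
print(plane(d,322,135.5,.175),plane(d,323.5,136,.243))
```

```text
[ 0.58338564 -0.37660257  0.175     ] [ 0.5828218  -0.37641489  0.243     ]
```

Request:
{"api": "drive_tool", "payload": {
  "motion": [2, 2.5, 40, -0.3, 0.1, 0, 48, 2, 2.5, 95, -0.3, 0.1, 0, 48, 2, 2.5, 145, -0.3, 0.1, 0, 48, 2, 2.5, 175, -0.3, 0.1, 0, 48, 2, 2.5, 185, -0.3, 0.1, 0, 48, 2, 2.5, 189, -0.3, 0.1, 0, 48, 2, 2.5, 189, -0.3, 0.1, 0, 48]
}}

```text
t: 31.8
tcp_pos: [0.5148, -0.3726, 0.1591]
tool_rot: [1.0, 0.003, 0.001, 0.002]
force: [-0.1, -0.8, -1.0]
finger_gap: 0.647
```

Run:
```python
from h import *
to((.514,-.3735,.1418),0)
d=manip.snapshot("wrist");save(d,"w19.png")
```

```text
tcp [ 0.5148 -0.3726  0.1591] yaw 0.3 t 31.8 F [-0.1 -0.8 -1. ] gap 55.2
shift [-0.8  0.8 17.3] rot [ 0.2  -0.11  0.3 ] rows>= 1.0
```

View pics/w19.png

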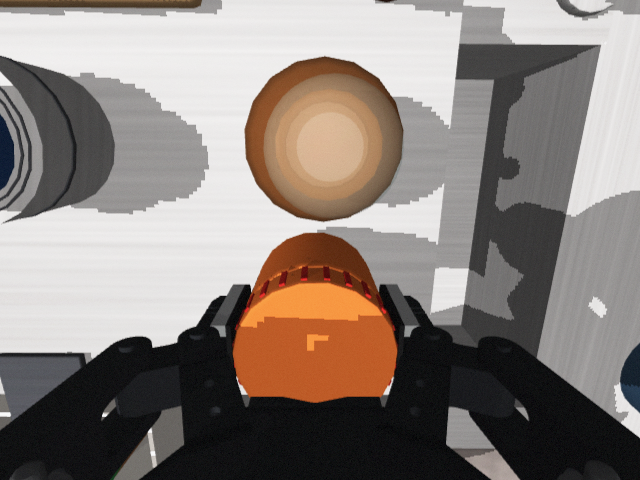

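Request:
{"api": "drive_tool", "payload": {
  "motion": [-1, 2, 8, 0.2, 0, 0, 48, -1, 2, 13, 0.2, 0, 0, 48, -1, 2, 16, 0.2, 0, 0, 48, -1, 2, 18, 0.2, 0, 0, 48, -1, 2, 18, 0.2, 0, 0, 48]
}}

```text
t: 32.48
tcp_pos: [0.5137, -0.3748, 0.1417]
tool_rot: [1.0, 0.003, 0.001, 0.0]
force: [-1.2, 1.2, 1.1]
finger_gap: 0.647
```

Request:
{"api": "drive_tool", "payload": {
  "motion": [0, 0, 1, 0, 0, 0, 48, 0, 0, 1, 0, 0, 0, 48, 0, 0, 0, 0, 0, 0, 65, 0, 0, 0, 0, 0, 0, 75, 0, 0, 0, 0, 0, 0, 75, 0, 0, -30, 0, 0, 0, 75, 0, 0, -85, 0, 0, 0, 75, 0, 0, -145, 0, 0, 0, 75]
}}

```text
t: 33.48
tcp_pos: [0.5131, -0.3744, 0.2871]
tool_rot: [1.0, 0.003, 0.0, -0.001]
force: [0.5, -1.2, 0.0]
finger_gap: 0.881
```

Request:
{"api": "drive_tool", "payload": {
  "motion": [0, -30, -40, 0, 0, 0, 85, -20, -80, -60, 0, 0, 0, 85, -40, -130, -60, 0, 0, 0, 85, -40, -130, -60, 0, 0, 0, 85]
}}

```text
t: 33.98
tcp_pos: [0.4706, -0.2409, 0.3477]
tool_rot: [1.0, 0.004, -0.0, -0.001]
force: [0.1, -0.2, -0.0]
finger_gap: 0.992
```

Run:
```python
from h import *
to((.3,0,.4),0)
d=manip.snapshot("wrist");save(d,"w20.png");s=manip.snapshot("scene");save(s,"s20.png",(90,120,370,330),2.8)
```

```text
tcp [ 0.4706 -0.2409  0.3477] yaw 0.46 t 33.975 F [ 0.1 -0.2 -0. ] gap 84.7
shift [-168.7 -242.5  -51.5] rot [-0.16  0.03  0.46] rows>= 5.0
```

View pics/w20.png

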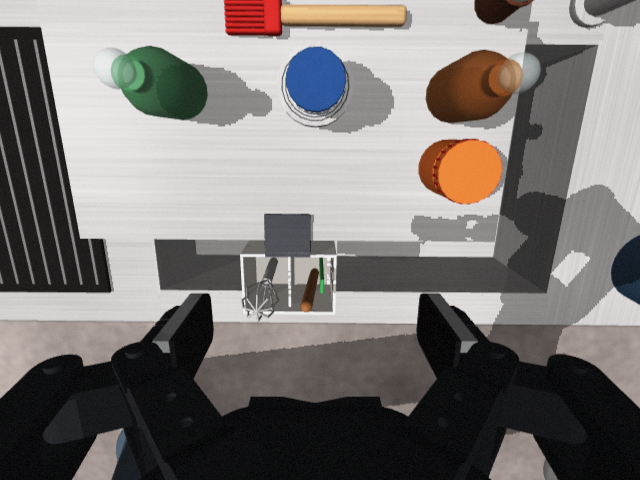

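View pics/s20.png

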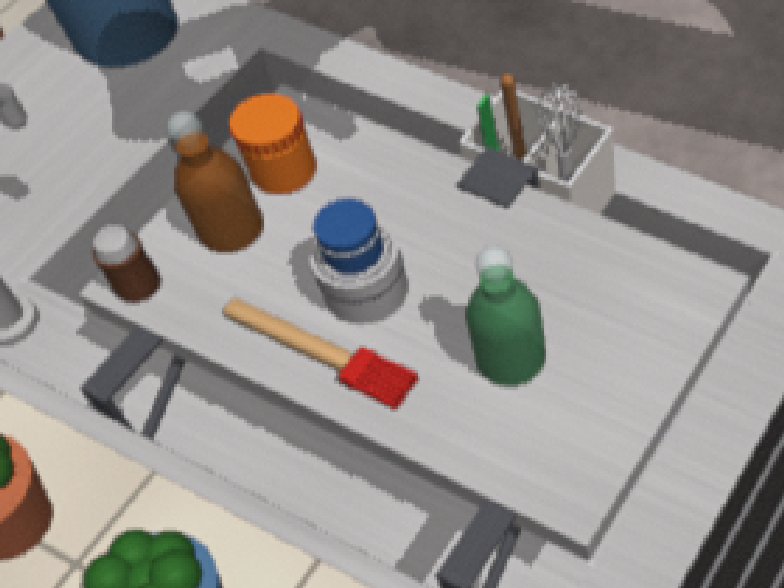

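Run:
```python
from h import *
d=manip.snapshot("wrist")
for n,u,z in [("jar",(470,171),.184),("tin",(316,79),.206),("dabba front edge",(316,126),.17),("dabba l",(282,85),.17),("dabba r",(350,85),.17),("green",(112,67),.238),("amber",(521,73),.238),("brush head edge",(281,16),.13),("brush end",(405,14.5),.13)]: print(n,plane(d,*u,z).round(4))
a=manip.snapshot("top");s=manip.snapshot("scene")
print(tri(d,(470,171),s,(90+267/2.8,120+117/2.8)), tri(d,(316,79),s,(90+345/2.8,120+222/2.8)))
# cruets unmoved in scene: amber blob
for c,st in blobs(mask(s["color"],22,35,130,60)): print("yellow",c)
```

```text
jar [ 0.5158 -0.3805  0.184 ]
tin [ 0.5852 -0.2459  0.206 ]
dabba front edge [ 0.5526 -0.2463  0.17  ]
dabba l [ 0.5857 -0.2171  0.17  ]
dabba r [ 0.5861 -0.275   0.17  ]
green [ 0.5868 -0.1105  0.238 ]
amber [ 0.585  -0.3823  0.238 ]
brush head edge [ 0.6494 -0.2138  0.13  ]
brush end [ 0.6514 -0.327   0.13  ]
(array([ 0.51283954, -0.37574859,  0.18337316]), np.float64(0.007810916986291481)) (array([ 0.58297065, -0.24266238,  0.20075667]), np.float64(0.0062306753192430874))
yellow [494.35153584 325.29692833]
```

Run:
```python
from h import *
print(manip.sign_off())
```

```text
the job is handed in; nothing more can be done
None
```

I put all four things on the shelf and handed the job in at about 34 s of the 125 s allowed. No verdict is reported, so the figures below come from my own last camera checks.

- **Dabba:** about 1 mm from midway between the cruets and within about 1 mm of their line.
- **Blue tin:** upright on the lid, about 1 mm off its middle.
- **Orange jar:** straight in front of the amber cruet, about 2 mm off sideways. The centres are about 70 mm apart, which leaves a gap of about 15 mm.
- **Brush:** lying along the shelf behind the dabba, with its balance point about 65 mm from the dabba's axis and about 2 mm off sideways. It is about 1° out of line with the shelf.
- **Cruets and bystanders:** the last pictures show the cruets upright and not visibly shifted, and the tumbler is at the same pixel as at the start. I checked the pepper pot only by eye, and did not measure or check the bowl again at the end.

**Disagreement:** in the last wrist picture everything read about 3 mm to the front or back and 6 mm sideways from the earlier two-camera fix. A two-view check of the jar and tin left residuals of 6 to 8 mm. The shift was common to all the things, so I took the figures above relative to the cruets in that one picture.

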